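# Open the stuck thinner tin at the pad printer

### The job

The cap of the thinner tin standing in the holder is stuck: break it loose with a short hard twist anticlockwise, spin it on until it comes free, lift it off and set it down flat, right way up, in the empty tray. Feel for when the cap is free: the tin must stay seated in its holder, so do not lift or tip it, press hard on it, or keep wrenching against the stop. Leave everything else where it is.

Things in the scene. Friction and masses are not known exactly. Their poses are not given: they have to be found in the camera images.
- holder: low dark steel holder screwed to the bench: a rectangular socket 105 x 77 mm outside (long side along its x), 30 mm tall, floor 6 mm thick, with a flat lug 145 mm long under it; origin at the centre of its underside, z up. The tin stands in it with 1.5 mm play all round; nothing holds the tin down
- tin: rectangular thinner tin of plain metal, 90 (x) x 62 (y) mm, flat top 110 mm above its underside, then a round collar 40 mm across up to 120 mm, then the neck under the cap; 0.6 to 0.9 kg; origin at the centre of its underside, z up. Not fixed: 6 to 9 N lift it
- cap: round grey ribbed plastic cap on the neck of the tin in the holder, 52 mm across the skirt (54 over the ribs), 22 mm tall, 40 g; origin on its axis at its lower rim (122 mm above the tin's underside), z up. Loosens anticlockwise seen from above. Stuck: the first 20 to 35 degrees take a firm grip and a hard twist of about 0.4 to 0.8 N m; then it turns with almost no torque
- cap_mid (a point): point on the cap's axis 10 mm above its lower rim. Turning does not raise the cap: it stays at its height until lifted off, and must rise 20 mm to clear the neck
- neck (a point): foot of the neck, on its axis, 120 mm above the tin's underside. The cap has two hidden lugs and lifts off only where they meet the two gaps in the neck, whose place varies: after 95 to 130 degrees of turn in all, for about 20 degrees, up to a hard stop (still free there). Before the gap a gentle pull up of 3 to 4 N meets resistance within 2 mm; at the gap the cap comes up freely
- tray: empty shallow square steel tray fixed to the bench, 125 x 125 mm, 14 mm tall, floor 4 mm thick; stands to the left or the right; origin at the centre of its underside
- spare_tin: spare tin, same shape and size as the tin in the holder but standing loose on the bench, closed; leave alone; origin at the centre of its underside
- ink_can: round ink can, 86 mm across, 100 mm tall; leave alone; origin at the centre of its underside
- ink_cup: open steel ink cup, 94 mm across, 42 mm tall; may stand on either side; leave alone; origin at the centre of its underside
- print_pad: domed silicone printing pad, 68 mm across, 57 mm tall; leave alone; origin at the centre of its underside
- spatula: spatula lying flat, 200 mm long; leave alone
- screwdriver: screwdriver lying flat, 180 mm long; leave alone
- tape_roll: roll of tape lying flat, 100 mm across, 48 mm tall; leave alone; origin at the centre of its underside
Not all that is in view belongs to the job. What is meant by the cap is not green or red, and is the smaller of those in its own colour.

How it is judged:
On the way, in this order (a step that is already met when the one before it is completed fails the run):
1. the cap is broken loose: turned more than 0.6 rad on the neck, still on it, the tin seated (angle between the x axis of cap and the x axis of tin, either way round above 0.6 rad and z of cap in the frame of tin below 0.127 m and z of tin in the frame of holder below 0.009 m and angle between tin's own z axis and vertical below 0.06 rad), for 0.05 s.
2. the cap is off, clear above the neck, the tin seated (z of cap in the frame of tin above 0.145 m and z of tin in the frame of holder below 0.009 m and angle between tin's own z axis and vertical below 0.06 rad), for 0.1 s.
At the end, for the whole second after the job is handed in: the cap lies flat on the tray's floor, right way up (tilt under 0.1 rad), its axis within 42 mm of the tray's centre, released and at rest; the tin stands upright and at rest on the holder's floor (raised under 3 mm, tilt under 0.06 rad) (horizontal distance between cap and tray below 0.042 m and z of cap in the frame of tray between 0.001 and 0.008 m and angle between cap's own z axis and vertical below 0.1 rad and linear speed of each of cap, tin below 0.02 m/s and contact force between the fingers and cap below 0.1 N and z of tin in the frame of holder below 0.009 m and angle between tin's own z axis and vertical below 0.06 rad); the robot touches nothing.
It fails at once if the tin is lifted more than 8 mm off the holder's floor or tipped more than 0.12 rad (z of tin in the frame of holder above 0.014 m or angle between tin's own z axis and vertical above 0.12 rad).
It fails at once if the tin is pressed or wrenched against its holder with more than 60 N (its own weight included) (contact force between tin and holder above 60 N).
It fails at once if the cap is dropped: let go and moving at more than 0.7 m/s (linear speed of cap above 0.7 m/s and contact force between the fingers and cap below 0.05 N and horizontal distance between cap and tin above 0.03 m).
It fails at once if another thing on the bench is moved more than 20 mm (distance of any of spare_tin, ink_can, ink_cup, print_pad, spatula, screwdriver, tape_roll from where it was at the start of the episode above 0.02 m).
It also fails if it takes over 72 s, if anything falls off the work surface, if the arm or the gripper's body presses on something with over 40 N, if the wrist force passes 120 N, or if a joint passes its speed limit or range.

### The arm

A 7-joint arm with a two-finger parallel gripper is mounted at the origin on the work surface. World frame = base frame: x ahead of the robot, y to its left, z up, the work surface at z = 0. Lengths are in m, angles in rad, forces in N, time in s.
With the tool pointing down it reaches from about 0.425 to 0.925 m from the base axis. Payload 6.8 kg.
Tool frame: the origin (TCP) lies midway between the tips of the shut fingers; the grasp point (between the pads) lies 19 mm behind it; z points along the fingers, y is the line along which they close (so a half turn about z gives the same grasp; the last joint's range is limited). The gripper opens to 85 mm and grips with 20 to 120 N. Pads are 22 mm wide; open, the fingers measure 114 mm over their backs; the gripper's body (76 mm by 85 mm) begins 54 mm behind the grasp point. The pads swing forward as they close: fully open they stand 13 mm farther back than shut.
Start: joints at [1.223, 0.477, 0.022, 1.555, -0.011, 1.109, -0.083], TCP at [0.16, -0.656, 0.231] pointing down, gripper open.
Joint ranges: [-2.96, 2.96], [-0.34, 2.1], [-1.41, 1.46], [0.24, 2.44], [-1.37, 4.51], [0.17, 1.92], [-2.96, 2.96]. Speed limits (rad/s): [2.39, 2.39, 3.14, 3.14, 3.14, 3.14, 3.14].

### API

Orientations are given as a rotation vector (axis times angle).
In Python, from bench import r gives the robot as it stands. The module is installed in compiled form; this text tells all that it offers.
- The arm moves only by the tool apply_moves, never from a script. Its argument "rows" is a list of rows, each a list of 6 numbers: the shift along the tool's x, y, z scaled (see below), then the turn, a rotation vector about the tool's x, y, z scaled (see below). A call has 1 to 5 rows; each row is the pose to reach, as a shift and turn from the pose commanded when the call began, along the tool's axes at that moment; what a row does not reach only later rows make up. The controller multiplies each number of a shift by 0.25 m and each number of a turn by 90 degrees. A row lasts 1/8 s, in which the tool goes at most 62.5 mm and 10.7 degrees, less where a joint would pass 70% of its speed; a pose out of reach is approached as far as the arm can. A call with a number of a shift or a turn outside -1 to 1 is refused whole. A call with a gripper value outside its range is refused whole. "claw" is the opening, from 0 (shut) to 1 (fully open), set as the call begins (left out, the last holds). The fingers move at their own pace and stop on an object; "newtons" is the grip in N (left out, the last holds). Time passes only in rows, so rows that repeat a pose let the fingers close. It gives the time, the measured TCP pose, the force, the opening and the grip force at its end, in the units of the state.
- r.get_obs(): the state, without advancing time (a new reading comes with each control period).
- r.grab_frame(name): name is "scene" or "top"; returns a dict with "pixels" (480x640x3 uint8, red, green, blue), "intrinsics" (3x3 intrinsics, pixels), "eye" and "attitude" of the camera in the world. Camera axes: x right, y up, looking along -z (the intrinsics and any distortion apply to the point x, -y, -z); pixel columns grow to the right and rows downward; lengths in m; the calibration is good to about 2 mm. A picture is of the moment at which its call begins. There is no depth.
- r.hand_in(): hands the job in; it is judged then, once.
Trained networks look in a picture, given as the dict that the camera call returned (one of the last four; its "shot" number tells which), for a name from the list of things; names that differ only in an ending like _2 or _b are one class to them, and where a whole thing is asked for, a point or a joint stands for the part that bears it (a point fixed in the world has none). Each returns a list of dicts, best first, with "conf" (0 to 1); they miss things now and then, are a little off and sometimes report something else, mostly with a low value. They report only what shows in the picture. A call takes as long as a camera call. They do not tell look-alikes from the thing itself.
- r.search_frame(picture, thing): "rect" ([left, top, width, height] in pixels, round what is visible of it).
- r.outline_of(picture, thing): "pixels" (480x640 bool, what is visible of it) and "rect" ([left, top, width, height] in pixels, round what is visible of it).
- r.landmark_of(picture, thing): "point" ([column, row] in pixels: a listed point, or the origin of a listed thing).
The state is a dict: "clock": time; "joints": joint angles; "qvel": joint speeds; "tau": joint torques, N m; "tcp_pos": TCP position; "orientation": TCP orientation; "contact_force": force on the tool from outside, world axes, zero at the start; "moment": the same for the moment, N m; "grip_width": finger opening in m; "gripper_force": force on a finger pad.
Only numpy, scipy, OpenCV 4.12 (cv2) and the standard library are available. Lean on these libraries where they do the work, as an engineer would, in place of code of your own. Each camera call takes 0.05 s, during which the arm holds its last target. There are 200 camera calls.

## Working session

There is one attempt and no reset: what is moved stays moved. The work goes in short steps, Python scripts to look and compute and a tool call to move; the robot and the scene stay as the last step left them, time stands still between calls to the robot, and variables do not carry over. Pictures are saved under pics/ and viewed, at most 10 in all, crops included, and the job is handed in when it is done.

Besides the shell and the picture viewer there is one more tool, called after ">>>" by a JSON object that holds its "api" and its "payload", one argument or row to a line. apply_moves: Moves the arm, as the interface text tells. Its arguments: {"type":"object","properties":{"rows":{"type":"array","items":{"type":"array","items":{"type":"number"}}},"claw":{"type":"number"},"newtons":{"type":"number"}},"required":["rows"]}

```bash
mkdir -p pics; cat > h.py <<'E'
import numpy as np,cv2
from scipy.spatial.transform import Rotation as R
from bench import r
def rot(p):
    a=np.array(p['attitude'],float)
    return a if a.shape==(3,3) else (R.from_rotvec(a).as_matrix() if a.size==3 else R.from_quat(a).as_matrix())
def ray(p,uv):
    K=np.array(p['intrinsics']);d=np.linalg.inv(K)@[uv[0],uv[1],1]
    return np.array(p['eye']),rot(p)@[d[0],-d[1],-d[2]]
def atz(p,uv,z):
    e,d=ray(p,uv);return e+d*(z-e[2])/d[2]
def proj(p,X):
    c=rot(p).T@(np.array(X)-p['eye']);q=np.array(p['intrinsics'])@[c[0],-c[1],-c[2]];return q[:2]/q[2]
def tri(ps,uvs):
    A=np.zeros((3,3));b=np.zeros(3)
    for p,u in zip(ps,uvs):
        e,d=ray(p,u);d=d/np.linalg.norm(d);M=np.eye(3)-np.outer(d,d);A+=M;b+=M@e
    return np.linalg.solve(A,b)
def save(p,n,box=None,s=1):
    im=p['pixels'][:,:,::-1]
    if box: im=im[box[1]:box[3],box[0]:box[2]]
    cv2.imwrite('pics/'+n,cv2.resize(im,None,fx=s,fy=s,interpolation=cv2.INTER_CUBIC))
E
python3 - <<'E'
from h import *
np.set_printoptions(precision=4,suppress=True)
print(r.get_obs())
for n in('scene','top'):
    p=r.grab_frame(n);save(p,n+'0.png');print(n,[ (k,v) for k,v in p.items() if k!='pixels'])
    for t in('holder','tin','cap','cap_mid','neck','tray','spare_tin','ink_cup'):
        print(t,[(np.round(d['point'],1),round(d['conf'],2)) for d in r.landmark_of(p,t)],[(np.round(d['rect']),round(d['conf'],2)) for d in r.search_frame(p,t)])
E
```

```text
{'clock': 0.0, 'joints': array([ 1.2229,  0.4778,  0.0224,  1.5565, -0.0115,  1.1093, -0.0831]), 'qvel': array([-0.0015, -0.0016, -0.0005, -0.0018,  0.0013,  0.0013, -0.0001]), 'tau': array([  0.    , -59.6449,   1.6085, -28.1202,   0.0125,   0.0092,
         0.    ]), 'tcp_pos': array([ 0.1602, -0.6551,  0.2303]), 'orientation': array([-3.1172, -0.3755,  0.0006]), 'contact_force': array([-0.2979, -0.0615, -0.393 ]), 'moment': array([-0.0032,  0.0225,  0.0002]), 'gripper_force': 0.0, 'grip_width': 0.08547577204360289}
scene [('intrinsics', array([[620.0854,   0.    , 320.9765],
       [  0.    , 620.0854, 239.7648],
       [  0.    ,   0.    ,   1.    ]])), ('eye', array([1.0856, 0.7581, 1.1855])), ('attitude', array([0.2552, 0.9142, 2.4175])), ('shot', 1)]
holder [(array([315.3, 269.7]), 0.59)] [(array([288., 256.,  54.,  32.]), 0.59)]
tin [(array([318.2, 269. ]), 0.58)] [(array([292., 230.,  44.,  53.]), 0.97)]
cap [(array([313.2, 231.7]), 0.95), (array([346. , 302.6]), 0.85), (array([395. , 309.2]), 0.63), (array([298. , 242.2]), 0.57)] [(array([378., 291.,  33.,  33.]), 0.9), (ar
[... 1608 characters left out ...]
6, 235.2]), 0.95), (array([260.7, 245. ]), 0.85), (array([224.5, 286.7]), 0.78), (array([368.4, 247.6]), 0.7)] [(array([241., 230.,  34.,  37.]), 0.95), (array([303., 220.,  29.,  33.]), 0.94), (array([201., 268.,  41.,  37.]), 0.71), (array([355., 236.,  26.,  28.]), 0.6)]
neck [(array([318.8, 233.4]), 0.81), (array([301.7, 172. ]), 0.38)] [(array([299., 210.,  38.,  58.]), 0.86)]
tray [(array([146.8, 316. ]), 0.87)] [(array([110., 277.,  77.,  73.]), 0.56)]
spare_tin [(array([183. , 201.4]), 0.74), (array([404.9, 190.6]), 0.18)] [(array([147., 162.,  49.,  62.]), 0.89)]
ink_cup [(array([428. , 303.5]), 0.86)] [(array([409., 279.,  52.,  48.]), 0.78), (array([288., 338.,  91.,   9.]), 0.7)]
```

View pics/scene0.png

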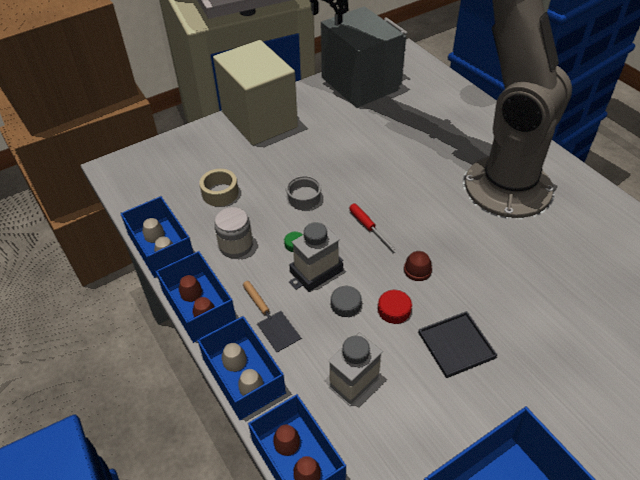

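View pics/top0.png

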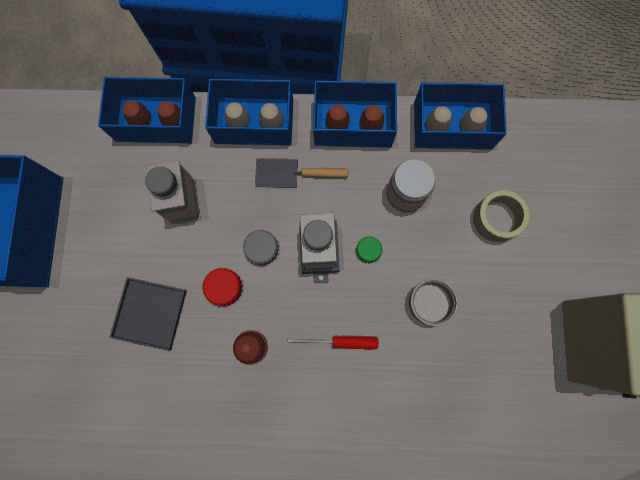

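```bash
python3 - <<'E'
from h import *
np.set_printoptions(precision=4,suppress=True)
s=r.grab_frame('scene');t=r.grab_frame('top')
a=s['pixels'][200:420,270:490,::-1];b=t['pixels'][140:360,190:410,::-1]
k=dict(fx=1.8,fy=1.8,interpolation=cv2.INTER_CUBIC)
cv2.imwrite('pics/crop1.png',np.hstack([cv2.resize(a,None,**k),cv2.resize(b,None,**k)]))
g=lambda p,n:np.array(r.landmark_of(p,n)[0]['point'])
print('capmid',tri([s,t],[(312.7,233.5),(318.5,235.6)]))
print('neck',tri([s,t],[(314.1,239.2),(318.8,233.4)]))
print('tray',tri([s,t],[g(s,'tray'),g(t,'tray')]),atz(s,g(s,'tray'),0),atz(t,g(t,'tray'),0))
for p in(s,t):
    for n in('tin','holder','tray'):
        o=r.outline_of(p,n)
        for d in o[:1]:
            m=np.argwhere(d['pixels'])[:,::-1].astype(np.float32);print(n,d['conf'],cv2.minAreaRect(m))
    for o in r.outline_of(p,'cap'):
        m=o['pixels'];print('cap',o['conf'],o['rect'],np.argwhere(m).mean(0)[::-1],p['pixels'][m].mean(0))
for n in('spare_tin','ink_can','ink_cup','print_pad','tape_roll'):
    print(n,[(atz(p,d['point'],0)[:2],round(d['conf'],2)) for p in(s,t) for d in r.landmark_of(p,n)])
E
```

```text
capmid [ 0.5973 -0.0444  0.1347]
neck [ 0.6008 -0.0417  0.1211]
tray [0.4528 0.3029 0.0093] [0.4456 0.3005 0.    ] [0.455  0.3049 0.    ]
holder 0.67 ((315.96282958984375, 274.0483093261719), (30.092912673950195, 55.52962112426758), 82.56858825683594)
tray 0.88 ((456.691162109375, 342.98529052734375), (63.454471588134766, 56.42303466796875), 59.03623962402344)
cap 0.97 [302.6, 218.1, 22.7, 28.2] [314.4227 232.9477] [75.8802 76.0479 75.342 ]
cap 0.86 [378.7, 290.8, 29.9, 31.5] [393.6099 306.0962] [138.2378  27.7051  26.3953]
cap 0.74 [328.6, 285.5, 35.1, 30.5] [345.4584 300.8766] [76.0792 76.2065 75.8792]
cap 0.51 [283.7, 231.4, 15.8, 18.3] [290.3829 239.5811] [ 48.7973 103.1396  56.5135]
tin 0.56 ((318.3674011230469, 240.48065185546875), (54.60862731933594, 35.477210998535156), 86.98721313476562)
holder 0.79 ((326.6877746582031, 261.4317321777344), (27.993389129638672, 50.727142333984375), 47.64254379272461)
tray 0.89 ((147.57725524902344, 313.3755187988281), (64.01991271972656, 64.01991271972656), 13.392498016357422)
cap 0.84 [247.1, 229.3, 32.8, 35.9] [260.394 247.07 ] [94.1916 94.0107 92.9689]
cap 0.8 [355.2, 237.5, 30.8, 26.4] [368.545  249.0288] [ 42.0989 116.1079  58.3327]
cap 0.6 [203.1, 266.6, 39.9, 35.4] [221.8894 286.2162] [142.2525  31.7021  28.0776]
spare_tin [(array([0.6924, 0.2511]), 0.69), (array([0.694 , 0.2451]), 0.8)]
ink_can [(array([ 0.7136, -0.2305]), 0.79), (array([ 0.4933, -0.2661]), 0.53), (array([ 0.7247, -0.2265]), 0.91)]
ink_cup [(array([ 0.4859, -0.2722]), 0.82), (array([ 0.4861, -0.2675]), 0.64)]
print_pad [(array([0.3964, 0.0931]), 0.89), (array([ 0.718 , -0.2246]), 0.5), (array([0.3888, 0.0908]), 0.95)]
tape_roll [(array([ 0.6738, -0.4144]), 0.93), (array([ 0.6702, -0.4177]), 0.69)]
```

View pics/crop1.png

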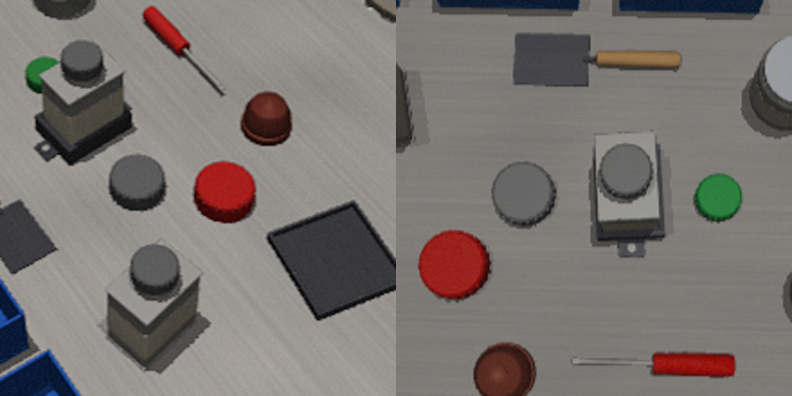

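```bash
python3 - <<'E'
from h import *
np.set_printoptions(precision=4,suppress=True)
t=r.grab_frame('top');s=r.grab_frame('scene')
# refine cap: dark ellipse of the cap top; project circle r=26 at z=.15 and compare darkness
z=.006+.144
def score(p,x,y,rr,zz):
    g=cv2.GaussianBlur(cv2.cvtColor(p['pixels'],cv2.COLOR_RGB2GRAY),(3,3),0).astype(np.float32)
    a=np.linspace(0,2*np.pi,48,endpoint=False)
    f=lambda q:np.array([proj(p,[x+q*np.cos(b),y+q*np.sin(b),zz]) for b in a],np.float32)
    v=lambda q:cv2.remap(g,f(q)[:,:1],f(q)[:,1:],1).ravel()
    return np.clip(v(rr+.004)-v(rr-.004),-30,30).mean()
for zz in (z,):
  best=max((score(t,x,y,.026,zz),x,y) for x in np.arange(.58,.62,.002) for y in np.arange(-.065,-.02,.002));print('top',best)
  best=max((score(s,x,y,.026,zz),x,y) for x in np.arange(.58,.62,.002) for y in np.arange(-.065,-.02,.002));print('scene',best)
for X in ([.598,-.044,.15],[.598,-.044,.128]):print(proj(t,X),proj(s,X))
E
```

```text
top (np.float32(22.164389), np.float64(0.592), np.float64(-0.04099999999999998))
scene (np.float32(19.29364), np.float64(0.606), np.float64(-0.024999999999999967))
[319.1216 232.3149] [313.5489 229.4333]
[319.3225 234.85  ] [313.7578 235.9107]
```

The candidates are: grey on the holder tin (top 318,235), loose grey disc (260,247), spare tin's cap (160,181), red (222,287) and green (369,249). The one meant is the small grey cap on the tin in the holder, at about (0.595, -0.042), top at z = 0.15. The loose grey one is bigger, and the spare tin isn't in the holder. The tray is at about (0.453, 0.303). I'll keep the current tool yaw so joint 7 starts near +1.2.

>>> {"api": "apply_moves", "payload": {
  "rows": [
    [0.2, -0.17, 0, 0, 0, 0],
    [0.4, -0.34, 0, 0, 0, 0],
    [0.58, -0.5, 0, 0, 0, 0],
    [0.76, -0.655, 0, 0, 0, 0]
  ],
  "claw": 1,
  "newtons": 20
}}

```text
clock: 3.5
tcp_pos: [0.3065, -0.4505, 0.2316]
orientation: [3.118, 0.375, 0.001]
contact_force: [1.1, -0.3, 0.9]
grip_width: 0.0853
gripper_force: 0.0
```

>>> {"api": "apply_moves", "payload": {
  "rows": [
    [0.2, -0.17, 0, 0, 0, 0],
    [0.4, -0.34, 0, 0, 0, 0],
    [0.58, -0.5, 0, 0, 0, 0],
    [0.76, -0.655, 0, 0, 0, 0]
  ]
}}

```text
clock: 4.0
tcp_pos: [0.4517, -0.2471, 0.2318]
orientation: [3.118, 0.375, 0.001]
contact_force: [1.4, 0.5, -0.2]
grip_width: 0.0853
gripper_force: 0.0
```

>>> {"api": "apply_moves", "payload": {
  "rows": [
    [0.2, -0.17, 0, 0, 0, 0],
    [0.4, -0.34, 0, 0, 0, 0],
    [0.58, -0.5, 0, 0, 0, 0],
    [0.76, -0.655, 0, 0, 0, 0],
    [0.76, -0.655, 0, 0, 0, 0]
  ]
}}

```text
clock: 4.62
tcp_pos: [0.5985, -0.0379, 0.2314]
orientation: [-3.114, -0.389, -0.003]
contact_force: [-0.7, -0.0, -0.1]
grip_width: 0.0852
gripper_force: 0.0
```

```bash
cat >> h.py <<'E'
np.set_printoptions(precision=4,suppress=True)
def st():
    o=r.get_obs();M=R.from_rotvec(o['orientation']).as_matrix()
    print('t',o['clock'],'tcp',o['tcp_pos'],'yawx',np.degrees(np.arctan2(M[1,0],M[0,0])),'zax',M[:,2],'\nj',o['joints'],'F',o['contact_force'],'M',o['moment'],'w',o['grip_width'],'g',o['gripper_force'])
    return o,M
def to(X):
    o,M=st();print('shift scaled',M.T@(np.array(X)-o['tcp_pos'])/.25)
E
python3 - <<'E'
from h import *
to([.597,-.043,.123])
s=r.grab_frame('scene');t=r.grab_frame('top')
k=dict(fx=3.6,fy=3.6,interpolation=cv2.INTER_CUBIC)
a=s['pixels'][180:290,260:370,::-1];b=t['pixels'][180:290,260:370,::-1]
cv2.imwrite('pics/near.png',np.hstack([cv2.resize(a,None,**k),cv2.resize(b,None,**k)]))
E
```

```text
t 4.625 tcp [ 0.5985 -0.0379  0.2314] yawx 14.24273948167678 zax [ 0.0016  0.0034 -1.    ] 
j [ 0.2161  0.3744 -0.3286  1.7252  0.1318  1.0622 -1.4776] F [-0.7326 -0.0392 -0.111 ] M [-0.0244 -0.0106 -0.0204] w 0.08517768222676965 g 0.0
shift scaled [-0.0118  0.0195  0.4335]
```

View pics/near.png

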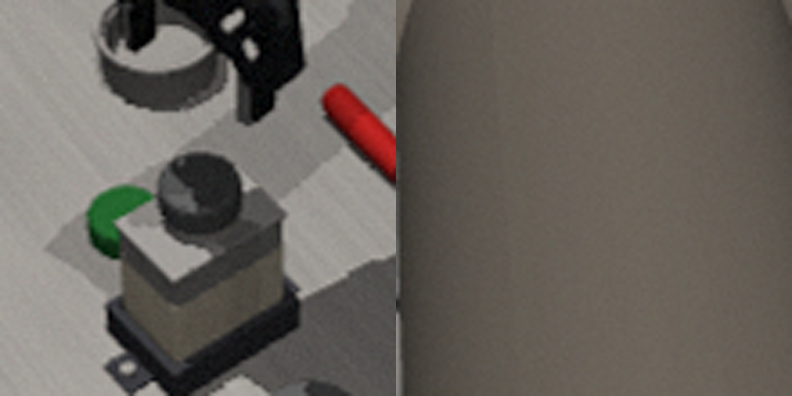

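The open fingers hang above and behind the cap. The cap's top ellipse centres at scene px (315.5, 230), the collar and tin are plain below it, and joint 7 has the room it needs for an anticlockwise turn. Next I refine the axis position.

```bash
python3 - <<'E'
from h import *
s=r.grab_frame('scene')
for uv in((315.5,230),(315.5,230.6)):print(atz(s,uv,.15))
# fit silhouette of cap in scene (dark): project cylinder, compare with outline
g=cv2.cvtColor(s['pixels'],cv2.COLOR_RGB2GRAY)
for o in r.outline_of(s,'cap')[:1]:
    m=np.argwhere(o['pixels']);print(o['rect'],o['conf'],m.min(0),m.max(0))
def sil(x,y):
    P=np.array([proj(s,[x+.0265*np.cos(a),y+.0265*np.sin(a),z]) for z in(.128,.150) for a in np.linspace(0,6.28,40)],np.float32)
    return P.min(0),P.max(0)
print('pred(.597,-.043)',sil(.597,-.043))
row=lambda v:g[v,296:334]
for v in(228,232,238):print(v,row(v))
print(g[216:252,315])
print('tray',r.outline_of(s,'tray')[0]['rect'])
T=(.453,.303);print([proj(s,[T[0],T[1],.004])])
E
```

```text
[ 0.5953 -0.0401  0.15  ]
[ 0.5963 -0.0386  0.15  ]
[377.6, 290.4, 33.3, 36.2] 0.98 [289 377] [323 411]
pred(.597,-.043) (array([302.4333, 220.9291], dtype=float32), array([325.9853, 244.8065], dtype=float32))
228 [138 136 131 128 131 135 132 137  98  68  80  85  77  73  56  32  33  37
  31  35  32  39  36  37  35  37  37  32  34  27 101 149 135 122 128 127
 126 125]
232 [ 84  85  91  92 111 128 135 110  70  75  91  85  89  92  98  90  59  32
  35  33  32  35  34  34  33  37  33  35  39  36  35  62  81  82  82  82
  94 120]
238 [ 83 110 129 135 131 133 134 131  87  22  28  42  46  54  68  74  95  96
  79  55  55  57  53  46  43  33  33  32  29  28  42  68  86  81  84  82
  81  82]
[127 124 129 128 130 130  77  39  31  35  36  34  35  35  37  36  33  38
  36  47  49  49  55  50  37  35  34  35  34  59  72  69  73 145 163 160]
tray [419.7, 311.4, 74.6, 67.1]
[array([455.4968, 343.9578])]
```

>>> {"api": "apply_moves", "payload": {
  "rows": [
    [-0.013, 0.009, 0.12, 0, 0, 0],
    [-0.013, 0.009, 0.24, 0, 0, 0],
    [-0.013, 0.009, 0.35, 0, 0, 0],
    [-0.013, 0.009, 0.43, 0, 0, 0],
    [-0.013, 0.009, 0.43, 0, 0, 0]
  ]
}}

```text
clock: 5.5
tcp_pos: [0.5921, -0.0492, 0.1225]
orientation: [3.119, 0.372, -0.005]
contact_force: [0.1, 0.0, -0.4]
grip_width: 0.0857
gripper_force: 0.0
```

```bash
python3 - <<'E'
from h import *
to([.596,-.041,.123])
s=r.grab_frame('scene')
save(s,'down.png',(270,180,370,280),5)
E
```

```text
t 5.5 tcp [ 0.5921 -0.0492  0.1225] yawx 13.610103956339772 zax [-0.0033 -0.0006 -1.    ] 
j [ 0.2084  0.4878 -0.3015  1.831   0.1863  0.8536 -1.5167] F [ 0.1234  0.0396 -0.36  ] M [0.0076 0.0174 0.016 ] w 0.08573406203516995 g 0.0
shift scaled [ 0.0228 -0.0282 -0.0019]
```

View pics/down.png

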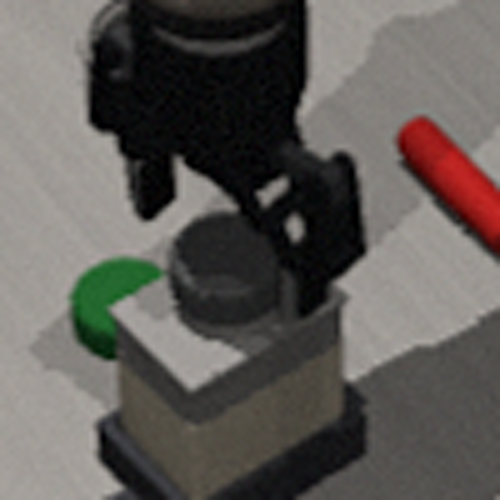

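The fingers straddle the cap but sit toward −y: the gap at the left finger is larger. I'll centre them and close softly.

>>> {"api": "apply_moves", "payload": {
  "rows": [
    [0.023, -0.028, 0, 0, 0, 0],
    [0.023, -0.028, 0, 0, 0, 0]
  ]
}}

```text
clock: 5.8
tcp_pos: [0.5988, -0.0381, 0.125]
orientation: [-3.118, -0.378, -0.004]
contact_force: [-1.1, 0.6, 0.5]
grip_width: 0.0856
gripper_force: 0.0
```

>>> {"api": "apply_moves", "payload": {
  "rows": [
    [0, 0, 0, 0, 0, 0],
    [0, 0, 0, 0, 0, 0]
  ],
  "claw": 0.68
}}

```text
clock: 6.05
tcp_pos: [0.5977, -0.0394, 0.124]
orientation: [3.119, 0.376, 0.0]
contact_force: [0.6, -0.3, -0.3]
grip_width: 0.0578
gripper_force: 0.1
```

```bash
python3 - <<'E'
from h import *
to([.596,-.041,.123])
E
```

```text
t 6.05 tcp [ 0.5977 -0.0394  0.124 ] yawx 13.731280352550444 zax [ 0.0003 -0.0002 -1.    ] 
j [ 0.1929  0.4914 -0.3033  1.8209  0.1879  0.857  -1.5312] F [ 0.6164 -0.3136 -0.3344] M [-0.0807 -0.0713  0.0349] w 0.05778733494099072 g 0.12277934678422753
shift scaled [-0.0082  0.0044  0.0041]
```

>>> {"api": "apply_moves", "payload": {
  "rows": [
    [0, 0, 0, 0, 0, 0],
    [0, 0, 0, 0, 0, 0],
    [0, 0, 0, 0, 0, 0]
  ],
  "claw": 0,
  "newtons": 20
}}

```text
clock: 6.42
tcp_pos: [0.5979, -0.0399, 0.1241]
orientation: [3.118, 0.375, 0.001]
contact_force: [-0.8, -2.6, 2.6]
grip_width: 0.0521
gripper_force: 21.1
```

```bash
python3 - <<'E'
from h import *
to([.596,-.041,.123])
E
```

```text
t 6.425 tcp [ 0.5979 -0.0399  0.1241] yawx 13.702290935107504 zax [ 0.0005 -0.0006 -1.    ] 
j [ 0.1932  0.4915 -0.3029  1.8206  0.1882  0.857  -1.5313] F [-0.8208 -2.608   2.6014] M [-0.6354  0.0612 -0.0181] w 0.05207599652313614 g 21.13508177921176
shift scaled [-0.0084  0.0023  0.0043]
```

>>> {"api": "apply_moves", "payload": {
  "rows": [
    [-0.004, 0.002, 0, 0, 0, 0],
    [-0.004, 0.002, 0, 0, 0, 0],
    [-0.004, 0.002, 0, 0, 0, 0]
  ],
  "claw": 0,
  "newtons": 85
}}

```text
clock: 6.8
tcp_pos: [0.5979, -0.0402, 0.1245]
orientation: [3.119, 0.375, 0.003]
contact_force: [1.2, -2.8, 6.8]
grip_width: 0.0502
gripper_force: 87.4
```

>>> {"api": "apply_moves", "payload": {
  "rows": [
    [0, 0, 0, 0, 0, -0.11],
    [0, 0, 0, 0, 0, -0.22],
    [0, 0, 0, 0, 0, -0.33],
    [0, 0, 0, 0, 0, -0.44],
    [0, 0, 0, 0, 0, -0.5]
  ]
}}

```text
clock: 7.42
tcp_pos: [0.5963, -0.0405, 0.1244]
orientation: [2.735, 1.545, -0.002]
contact_force: [-3.4, -4.9, 10.0]
grip_width: 0.0505
gripper_force: 89.3
```

```bash
python3 - <<'E'
from h import *
to([.597,-.041,.124])
s=r.grab_frame('scene')
save(s,'twist.png',(270,180,370,280),5)
E
```

```text
t 7.425 tcp [ 0.5963 -0.0405  0.1244] yawx 58.94116910979321 zax [-0.0012 -0.0009 -1.    ] 
j [ 0.3312  0.5178 -0.4867  1.813   0.3044  0.8865 -0.8382] F [-3.3804 -4.874  10.0334] M [-0.7613  0.6607 -0.1256] w 0.05046979734895846 g 89.3150181445526
shift scaled [-0.0003  0.0034  0.0014]
```

View pics/twist.png

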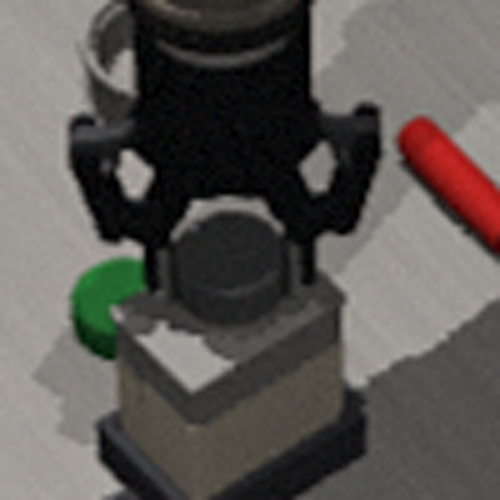

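The cap sits firmly between the pads and the tin hasn't turned. The moment has dropped to about 0.13 N m after 45° of turn, so the cap is loose. I'll ease the grip and spin on.

>>> {"api": "apply_moves", "payload": {
  "rows": [
    [0, 0, 0, 0, 0, 0],
    [0, 0, 0, 0, 0, 0]
  ],
  "newtons": 30
}}

```text
clock: 7.72
tcp_pos: [0.5964, -0.0404, 0.1244]
orientation: [2.737, 1.541, -0.002]
contact_force: [-2.3, -2.8, 9.6]
grip_width: 0.0506
gripper_force: 89.2
```

>>> {"api": "apply_moves", "payload": {
  "rows": [
    [0, 0, 0, 0, 0, -0.11],
    [0, 0, 0, 0, 0, -0.22],
    [0, 0, 0, 0, 0, -0.33],
    [0, 0, 0, 0, 0, -0.44],
    [0, 0, 0, 0, 0, -0.55]
  ]
}}

```text
clock: 8.35
tcp_pos: [0.597, -0.0395, 0.1244]
orientation: [1.834, 2.551, 0.001]
contact_force: [-0.2, -1.5, 5.6]
grip_width: 0.0501
gripper_force: 89.0
```

>>> {"api": "apply_moves", "payload": {
  "rows": [
    [0, 0, 0, 0, 0, 0],
    [0, 0, 0, 0, 0, 0]
  ]
}}

```text
clock: 8.6
tcp_pos: [0.597, -0.0393, 0.1244]
orientation: [-1.841, -2.546, -0.001]
contact_force: [-0.6, -1.9, 7.1]
grip_width: 0.0508
gripper_force: 89.1
```

```bash
python3 - <<'E'
from h import *
to([.597,-.041,.124])
E
```

```text
t 8.6 tcp [ 0.597  -0.0393  0.1244] yawx 108.26065316467177 zax [ 0.0003  0.0007 -1.    ] 
j [ 0.4717  0.5654 -0.6853  1.8029  0.4362  0.9293 -0.0856] F [-0.5621 -1.867   7.0844] M [-0.2689  0.0176 -0.009 ] w 0.050750199785607866 g 89.06451485061552
shift scaled [-0.0063 -0.0021  0.0015]
```

>>> {"api": "apply_moves", "payload": {
  "rows": [
    [0, 0, 0, 0, 0, -0.07],
    [0, 0, 0, 0, 0, -0.14],
    [0, 0, 0, 0, 0, -0.14]
  ],
  "claw": 0,
  "newtons": 30
}}

```text
clock: 8.98
tcp_pos: [0.5967, -0.0394, 0.1244]
orientation: [-1.548, -2.733, -0.0]
contact_force: [-2.3, -1.4, 8.1]
grip_width: 0.0506
gripper_force: 89.1
```

>>> {"api": "apply_moves", "payload": {
  "rows": [
    [0, 0, -0.004, 0, 0, 0],
    [0, 0, -0.004, 0, 0, 0]
  ]
}}

```text
clock: 9.22
tcp_pos: [0.5962, -0.0392, 0.1245]
orientation: [-1.549, -2.731, -0.0]
contact_force: [-0.2, 0.3, 2.4]
grip_width: 0.0501
gripper_force: 88.4
```

```bash
python3 - <<'E'
from h import *
to([.597,-.041,.124])
E
```

```text
t 9.225 tcp [ 0.5962 -0.0392  0.1245] yawx 120.87908033184364 zax [-0.0013  0.0008 -1.    ] 
j [ 0.506   0.58   -0.7354  1.8013  0.4698  0.9447  0.1075] F [-0.2222  0.2651  2.421 ] M [ 0.0732  0.1027 -0.0333] w 0.050110097924694355 g 88.39003645058256
shift scaled [-0.0077 -0.0008  0.0018]
```

>>> {"api": "apply_moves", "payload": {
  "rows": [
    [0, 0, -0.004, 0, 0, 0],
    [0, 0, -0.004, 0, 0, 0]
  ]
}}

```text
clock: 9.48
tcp_pos: [0.5966, -0.0399, 0.1255]
orientation: [-1.55, -2.732, 0.0]
contact_force: [-0.2, -0.2, -0.6]
grip_width: 0.0502
gripper_force: 88.3
```

>>> {"api": "apply_moves", "payload": {
  "rows": [
    [0, 0, -0.004, 0, 0, 0],
    [0, 0, -0.004, 0, 0, 0]
  ]
}}

```text
clock: 9.72
tcp_pos: [0.5963, -0.0401, 0.1261]
orientation: [-1.55, -2.731, 0.001]
contact_force: [0.3, 0.4, -6.9]
grip_width: 0.0502
gripper_force: 87.8
```

Resistance after 1.6 mm, so this isn't the gap. I'll back down, turn 11° more and pull again.

>>> {"api": "apply_moves", "payload": {
  "rows": [
    [0, 0, 0.005, 0, 0, 0],
    [0, 0, 0.005, 0, 0, -0.06],
    [0, 0, 0.005, 0, 0, -0.12],
    [0, 0, 0.005, 0, 0, -0.12]
  ]
}}

```text
clock: 10.22
tcp_pos: [0.5966, -0.0402, 0.1257]
orientation: [-1.288, -2.865, 0.001]
contact_force: [-1.3, -0.3, 0.1]
grip_width: 0.0503
gripper_force: 88.3
```

```bash
python3 - <<'E'
from h import *
to([.597,-.041,.124])
E
```

```text
t 10.225 tcp [ 0.5966 -0.0402  0.1257] yawx 131.58184981059583 zax [-0.0005 -0.0002 -1.    ] 
j [ 0.5358  0.5927 -0.7783  1.7981  0.4997  0.9594  0.2722] F [-1.2577 -0.2513  0.0535] M [-0.0547  0.4093 -0.0147] w 0.050291535815812326 g 88.33553815784398
shift scaled [-0.0034 -0.001   0.0068]
```

118° turned, and still no stop torque. Pull again.

>>> {"api": "apply_moves", "payload": {
  "rows": [
    [0, 0, -0.004, 0, 0, 0],
    [0, 0, -0.004, 0, 0, 0]
  ]
}}

```text
clock: 10.48
tcp_pos: [0.5965, -0.0402, 0.1261]
orientation: [-1.288, -2.865, 0.001]
contact_force: [-0.4, 0.2, -4.8]
grip_width: 0.0505
gripper_force: 87.7
```

Still held. I'll turn on another 11°.

>>> {"api": "apply_moves", "payload": {
  "rows": [
    [0, 0, 0.004, 0, 0, 0],
    [0, 0, 0.004, 0, 0, -0.06],
    [0, 0, 0.004, 0, 0, -0.12],
    [0, 0, 0.004, 0, 0, -0.12]
  ]
}}

```text
clock: 10.98
tcp_pos: [0.5966, -0.0402, 0.1257]
orientation: [-1.013, -2.973, 0.001]
contact_force: [-3.4, -0.9, 0.3]
grip_width: 0.0502
gripper_force: 88.3
```

```bash
python3 - <<'E'
from h import *
to([.597,-.041,.124])
E
```

```text
t 10.975 tcp [ 0.5966 -0.0402  0.1257] yawx 142.36780257803548 zax [-0.0005 -0.0002 -1.    ] 
j [ 0.5634  0.6078 -0.8206  1.7963  0.5299  0.9733  0.4367] F [-3.3773 -0.8747  0.3367] M [-0.1614  0.6798 -0.0211] w 0.05019790010266461 g 88.33962543052621
shift scaled [-0.0032 -0.0017  0.0067]
```

>>> {"api": "apply_moves", "payload": {
  "rows": [
    [0, 0, -0.004, 0, 0, 0],
    [0, 0, -0.004, 0, 0, 0]
  ]
}}

```text
clock: 11.22
tcp_pos: [0.5969, -0.0402, 0.1266]
orientation: [1.013, 2.974, -0.0]
contact_force: [-2.5, -0.9, -2.0]
grip_width: 0.0505
gripper_force: 88.1
```

>>> {"api": "apply_moves", "payload": {
  "rows": [
    [0, 0, -0.004, 0, 0, 0],
    [0, 0, -0.004, 0, 0, 0]
  ]
}}

```text
clock: 11.48
tcp_pos: [0.5968, -0.04, 0.1278]
orientation: [1.012, 2.974, -0.0]
contact_force: [-2.7, -0.7, -0.6]
grip_width: 0.0501
gripper_force: 88.3
```

>>> {"api": "apply_moves", "payload": {
  "rows": [
    [0.002, -0.001, 0, 0, 0, -0.04],
    [0.002, -0.001, -0.005, 0, 0, -0.04],
    [0.002, -0.001, -0.012, 0, 0, -0.04],
    [0.002, -0.001, -0.02, 0, 0, -0.04]
  ]
}}

```text
clock: 11.98
tcp_pos: [0.5964, -0.04, 0.1327]
orientation: [0.919, 3.004, -0.0]
contact_force: [-1.3, -0.7, -0.4]
grip_width: 0.0502
gripper_force: 88.2
```

Free: it has risen 8 mm with under 1 N. Lifting on.

>>> {"api": "apply_moves", "payload": {
  "rows": [
    [0, 0, -0.03, 0, 0, 0],
    [0, 0, -0.06, 0, 0, 0],
    [0, 0, -0.1, 0, 0, 0],
    [0, 0, -0.16, 0, 0, 0],
    [0, 0, -0.24, 0, 0, 0]
  ]
}}

```text
clock: 12.6
tcp_pos: [0.5962, -0.0399, 0.1938]
orientation: [-0.917, -3.005, -0.0]
contact_force: [0.7, -0.7, 0.3]
grip_width: 0.0502
gripper_force: 88.3
```

```bash
python3 - <<'E'
from h import *
s=r.grab_frame('scene')
a=s['pixels'][150:290,250:390,::-1];b=s['pixels'][290:430,370:510,::-1]
cv2.imwrite('pics/lift.png',cv2.resize(np.hstack([a,b]),None,fx=2.8,fy=2.8,interpolation=cv2.INTER_CUBIC))
# tray from outline corners in scene at z~.014 rim
o=r.outline_of(s,'tray')[0]['pixels'].astype(np.uint8)
c=max(cv2.findContours(o,0,2)[0],key=cv2.contourArea)
q=cv2.approxPolyDP(cv2.convexHull(c),8,True)[:,0];W=np.array([atz(s,u,.012) for u in q]);print(q,W,W.mean(0))
to([.453,.303,.2])
E
```

```text
[[466 311]
 [496 356]
 [445 377]
 [418 329]] [[0.3795 0.2533 0.012 ]
 [0.4048 0.3769 0.012 ]
 [0.5291 0.355  0.012 ]
 [0.501  0.2307 0.012 ]] [0.4536 0.304  0.012 ]
t 12.7 tcp [ 0.598  -0.0395  0.1957] yawx 146.0316838558499 zax [ 0.0049 -0.0001 -1.    ] 
j [ 0.6122  0.5352 -0.8864  1.7382  0.4639  1.087   0.5518] F [0.9656 0.2417 0.2774] M [ 0.0705 -0.0143 -0.0026] w 0.04987732773787888 g 88.31074844347313
shift scaled [ 1.2464  0.812  -0.0199]
```

View pics/lift.png

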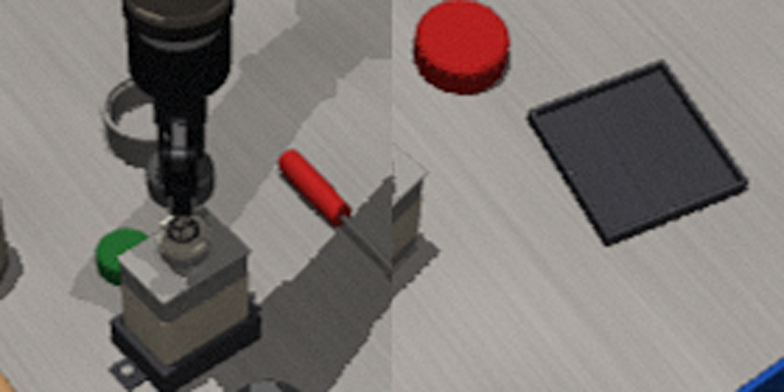

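The neck is bare, the tin is seated and the cap is in the grip. The tray centre is (0.4535, 0.304), confirmed by corners 127 mm apart. I'll carry it over.

>>> {"api": "apply_moves", "payload": {
  "rows": [
    [0.16, 0.1, 0, 0, 0, 0],
    [0.33, 0.21, 0, 0, 0, 0],
    [0.5, 0.33, 0, 0, 0, 0],
    [0.62, 0.41, 0, 0, 0, 0]
  ]
}}

```text
clock: 13.2
tcp_pos: [0.5238, 0.1341, 0.1928]
orientation: [0.914, 3.005, 0.001]
contact_force: [1.3, -0.4, -0.3]
grip_width: 0.0503
gripper_force: 88.3
```

>>> {"api": "apply_moves", "payload": {
  "rows": [
    [0.16, 0.1, 0, 0, 0, 0],
    [0.33, 0.21, 0, 0, 0, 0],
    [0.5, 0.33, 0, 0, 0, 0],
    [0.62, 0.41, 0, 0, 0, 0],
    [0.62, 0.41, 0, 0, 0, 0]
  ]
}}

```text
clock: 13.82
tcp_pos: [0.4516, 0.3067, 0.1931]
orientation: [-0.908, -3.007, -0.003]
contact_force: [0.2, -0.8, -0.4]
grip_width: 0.0503
gripper_force: 88.3
```

>>> {"api": "apply_moves", "payload": {
  "rows": [
    [0, 0, 0.15, 0, 0, 0],
    [0, 0, 0.3, 0, 0, 0],
    [0, 0, 0.45, 0, 0, 0],
    [0, 0, 0.6, 0, 0, 0],
    [0, 0, 0.68, 0, 0, 0]
  ]
}}

```text
clock: 14.45
tcp_pos: [0.4536, 0.3015, 0.0206]
orientation: [-0.919, -3.003, 0.004]
contact_force: [0.4, -0.2, 0.1]
grip_width: 0.0502
gripper_force: 88.3
```

>>> {"api": "apply_moves", "payload": {
  "rows": [
    [0, 0, 0, 0, 0, 0],
    [0, 0, 0, 0, 0, 0]
  ]
}}

```text
clock: 14.7
tcp_pos: [0.4545, 0.3039, 0.0237]
orientation: [0.917, 3.003, 0.002]
contact_force: [-0.4, -0.3, 0.0]
grip_width: 0.0503
gripper_force: 88.3
```

```bash
python3 - <<'E'
from h import *
to([.4535,.304,.005])
E
```

```text
t 14.7 tcp [0.4545 0.3039 0.0237] yawx 146.02624760476255 zax [ 0.0015  0.0011 -1.    ] 
j [-0.1093  0.6915 -0.7771  1.9709  0.7003  0.7673 -0.3242] F [-0.406  -0.2619  0.0154] M [-0.0419 -0.0452 -0.0405] w 0.05028038796045831 g 88.28877236810513
shift scaled [ 0.0036 -0.002   0.075 ]
```

Centred and vertical. Now feeling my way down.

>>> {"api": "apply_moves", "payload": {
  "rows": [
    [0, 0, 0.02, 0, 0, 0],
    [0, 0, 0.04, 0, 0, 0],
    [0, 0, 0.06, 0, 0, 0],
    [0, 0, 0.06, 0, 0, 0]
  ]
}}

```text
clock: 15.2
tcp_pos: [0.4534, 0.3031, 0.0071]
orientation: [-0.917, -3.004, 0.001]
contact_force: [0.2, -0.2, -1.0]
grip_width: 0.0504
gripper_force: 88.3
```

>>> {"api": "apply_moves", "payload": {
  "rows": [
    [0, 0, 0.008, 0, 0, 0],
    [0, 0, 0.012, 0, 0, 0],
    [0, 0, 0.012, 0, 0, 0]
  ]
}}

```text
clock: 15.58
tcp_pos: [0.4537, 0.3033, 0.0045]
orientation: [-0.917, -3.005, 0.0]
contact_force: [1.5, -0.7, -0.1]
grip_width: 0.05
gripper_force: 88.3
```

>>> {"api": "apply_moves", "payload": {
  "rows": [
    [0, 0, 0.006, 0, 0, 0],
    [0, 0, 0.008, 0, 0, 0],
    [0, 0, 0.008, 0, 0, 0]
  ]
}}

```text
clock: 15.95
tcp_pos: [0.4537, 0.3033, 0.0025]
orientation: [-0.917, -3.005, 0.0]
contact_force: [0.1, -0.7, -0.8]
grip_width: 0.0503
gripper_force: 88.3
```

>>> {"api": "apply_moves", "payload": {
  "rows": [
    [0, 0, 0.003, 0, 0, 0],
    [0, 0, 0.005, 0, 0, 0],
    [0, 0, 0.005, 0, 0, 0]
  ]
}}

```text
clock: 16.32
tcp_pos: [0.4537, 0.3033, 0.0013]
orientation: [0.917, 3.005, -0.0]
contact_force: [0.4, 0.9, -0.6]
grip_width: 0.0505
gripper_force: 88.4
```

>>> {"api": "apply_moves", "payload": {
  "rows": [
    [0, 0, 0.003, 0, 0, 0],
    [0, 0, 0.003, 0, 0, 0]
  ]
}}

```text
clock: 16.58
tcp_pos: [0.4537, 0.3033, 0.0012]
orientation: [0.917, 3.004, -0.001]
contact_force: [-1.5, -2.2, 7.7]
grip_width: 0.0506
gripper_force: 92.8
```

Contact at TCP z = 0.0012, as expected for the rim on the 4 mm floor. Releasing.

>>> {"api": "apply_moves", "payload": {
  "rows": [
    [0, 0, -0.002, 0, 0, 0],
    [0, 0, -0.002, 0, 0, 0],
    [0, 0, -0.002, 0, 0, 0]
  ],
  "claw": 0.8
}}

```text
clock: 16.95
tcp_pos: [0.4537, 0.3033, 0.0009]
orientation: [-0.918, -3.004, 0.0]
contact_force: [1.2, 0.3, -0.3]
grip_width: 0.0685
gripper_force: 0.0
```

>>> {"api": "apply_moves", "payload": {
  "rows": [
    [0, 0, -0.08, 0, 0, 0],
    [0, 0, -0.2, 0, 0, 0],
    [0, 0, -0.4, 0, 0, 0],
    [0, 0, -0.6, 0, 0, 0],
    [0, 0, -0.8, 0, 0, 0]
  ]
}}

```text
clock: 17.58
tcp_pos: [0.4533, 0.3035, 0.2039]
orientation: [0.916, 3.005, 0.001]
contact_force: [0.9, -0.8, -0.7]
grip_width: 0.068
gripper_force: 0.0
```

>>> {"api": "apply_moves", "payload": {
  "rows": [
    [0.1, -0.2, 0, 0, 0, 0],
    [0.2, -0.4, 0, 0, 0, 0],
    [0.2, -0.4, 0, 0, 0, 0]
  ]
}}

```text
clock: 17.95
tcp_pos: [0.3529, 0.2457, 0.2011]
orientation: [0.914, 3.003, -0.008]
contact_force: [1.0, -0.2, 0.7]
grip_width: 0.0685
gripper_force: 0.0
```

```bash
python3 - <<'E'
from h import *
st()
s=r.grab_frame('scene')
a=s['pixels'][190:330,250:390,::-1];b=s['pixels'][280:420,390:530,::-1]
cv2.imwrite('pics/end.png',cv2.resize(np.hstack([a,b]),None,fx=2.8,fy=2.8,interpolation=cv2.INTER_CUBIC))
E
```

```text
t 17.95 tcp [0.3529 0.2457 0.2011] yawx 146.1370035758351 zax [ 0.0007 -0.0057 -1.    ] 
j [ 0.2202  0.2606 -1.0893  2.0894  0.2892  0.9534 -0.0466] F [ 1.0466 -0.2324  0.721 ] M [ 0.046  -0.0651 -0.003 ] w 0.06849722106912397 g 0.0
```

View pics/end.png

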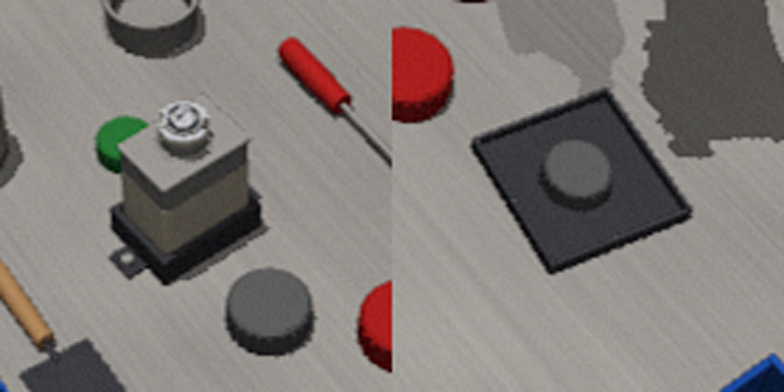

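The cap lies flat and upright in the middle of the tray, at about scene px (597, 343). The tin stands seated and everything else is where it was.

```bash
python3 -c "
from bench import r
print(r.hand_in())"
```

```text
the job is handed in; nothing more can be done
None
```

The cap was broken loose, spun free after about 130° of turn, lifted off and set flat and right way up in the tray centre; the last picture shows the tin seated and nothing else disturbed. The job is handed in, but no verdict came back.

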